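Load the shaker and wedge the jars tight

TASK

Load the three jars onto the shaker's deck as one straight, snug row between its two end plates: the amber jar against the red end stop, the white jar pushed up touching it, and the blue jar pushed up touching the white one, so that the white stands between the other two, all upright and square to the deck with no gaps. Then push the yellow wedge, thin end down, into the gap left between the blue jar and the grey end plate until the row is locked tight, and let go. Leave the green jar and the other things on the bench where they are.

Things in the scene. Friction and masses are not known exactly. Their poses are not given: they have to be found in the camera images.
- amber_jar_center (a point): Square squat amber-brown jar with a blank label on each side and a round black screw lid, loose, standing upright. Body 52 x 52 mm and 48 mm tall with the lid (48 mm across, 16 mm tall) on top, 64 mm over all; 0.17 to 0.35 kg. The point is its centre, 32 mm above its underside; z up, x and y square to its side faces.
- white_jar_center (a point): Square squat white jar with a blank label on each side and a round white screw lid, loose, standing upright. Body 52 x 52 mm and 48 mm tall with the lid (48 mm across, 16 mm tall) on top, 64 mm over all; 0.17 to 0.35 kg. The point is its centre, 32 mm above its underside; z up, x and y square to its side faces.
- blue_jar_center (a point): Square squat blue jar with a blank label on each side and a round blue screw lid, loose, standing upright. Body 52 x 52 mm and 48 mm tall with the lid (48 mm across, 16 mm tall) on top, 64 mm over all; 0.17 to 0.35 kg. The point is its centre, 32 mm above its underside; z up, x and y square to its side faces.
- wedge_center (a point): Yellow wedge, loose, 0.07 to 0.14 kg, upright on its thin end. 68 mm tall, 60 mm wide along x (grip across these flat parallel faces), tapered on both y faces: 18 mm thick at the foot, 44 at the top (0.4 mm per mm of height); same after a half turn. The point is its centre, 34 mm above the foot; z up. In a tight row its foot stops about 13 mm above the deck.
- deck (a point): White shaker, fixed, 140 x 230 mm, with a flat dark deck 110 mm wide, 50 mm above the bench. The point is the middle of the deck surface; z up, x across, y along it towards the red end stop. Inner faces of the end plates: red at y = +94 mm, grey at y = -94 mm (56 mm wide, 12 thick, 48 high). The 188 mm between hold three 52 mm jars and a 32 mm gap; long sides open.
- green_jar_center (a point): Square squat green jar with a blank label on each side and a round green screw lid, loose, standing upright. Body 52 x 52 mm and 48 mm tall with the lid (48 mm across, 16 mm tall) on top, 64 mm over all; 0.17 to 0.35 kg. The point is its centre, 32 mm above its underside; z up, x and y square to its side faces. Not part of the load: leave it alone.
- dish: Round red lidded dish, 90 mm across, 17 mm tall, lying flat on the bench; origin under its centre. Leave it alone.
- tube_rack: White block rack, 60 mm (x) x 120 mm (y), with small capped tubes, 73 mm tall; origin under its centre. Leave it alone.
- wash_bottle: White round wash bottle, 56 mm across, with a red bent spout, 155 mm tall; origin under its centre. Leave it alone.

How it is judged:
On the way:
1. the amber, white and blue jars stand in their row on the deck, in that order from the red stop (each within 12 mm of its place), before the wedge goes in (x of amber_jar_center in the frame of deck between -0.015 and 0.015 m and y of amber_jar_center in the frame of deck between 0.056 and 0.08 m and z of amber_jar_center in the frame of deck between 0.026 and 0.038 m and angle between each of amber_jar_center, white_jar_center, blue_jar_center's own z axis and vertical below 0.12 rad and (angle between the x axis of amber_jar_center and the x axis of deck, either way round below 0.25 rad or angle between the x axis of amber_jar_center and the y axis of deck, either way round below 0.25 rad) and x of white_jar_center in the frame of deck between -0.015 and 0.015 m and y of white_jar_center in the frame of deck between 0.004 and 0.028 m and z of white_jar_center in the frame of deck between 0.026 and 0.038 m and (angle between the x axis of white_jar_center and the x axis of deck, either way round below 0.25 rad or angle between the x axis of white_jar_center and the y axis of deck, either way round below 0.25 rad) and x of blue_jar_center in the frame of deck between -0.015 and 0.015 m and y of blue_jar_center in the frame of deck between -0.048 and -0.024 m and z of blue_jar_center in the frame of deck between 0.026 and 0.038 m and (angle between the x axis of blue_jar_center and the x axis of deck, either way round below 0.25 rad or angle between the x axis of blue_jar_center and the y axis of deck, either way round below 0.25 rad) and horizontal distance between wedge_center and deck above 0.13 m), for 0.2 s.
At the end, for the whole second after the job is handed in: Amber, white, blue jar in a row from the red stop, each within 6 mm of its tight place along the deck, 12 mm across it, upright, square within 0.15 rad; wedge thin end down in the gap, square, within 13 mm of the middle line, foot 0 to 24 mm above the deck; all released, at rest (x of amber_jar_center in the frame of deck between -0.012 and 0.012 m and y of amber_jar_center in the frame of deck between 0.062 and 0.074 m and z of amber_jar_center in the frame of deck between 0.026 and 0.038 m and angle between each of amber_jar_center, white_jar_center, blue_jar_center's own z axis and vertical below 0.12 rad and (angle between the x axis of amber_jar_center and the x axis of deck, either way round below 0.15 rad or angle between the x axis of amber_jar_center and the y axis of deck, either way round below 0.15 rad) and x of white_jar_center in the frame of deck between -0.012 and 0.012 m and y of white_jar_center in the frame of deck between 0.01 and 0.022 m and z of white_jar_center in the frame of deck between 0.026 and 0.038 m and (angle between the x axis of white_jar_center and the x axis of deck, either way round below 0.15 rad or angle between the x axis of white_jar_center and the y axis of deck, either way round below 0.15 rad) and x of blue_jar_center in the frame of deck between -0.012 and 0.012 m and y of blue_jar_center in the frame of deck between -0.042 and -0.03 m and z of blue_jar_center in the frame of deck between 0.026 and 0.038 m and (angle between the x axis of blue_jar_center and the x axis of deck, either way round below 0.15 rad or angle between the x axis of blue_jar_center and the y axis of deck, either way round below 0.15 rad) and x of wedge_center in the frame of deck between -0.013 and 0.013 m and z of wedge_center in the frame of deck between 0.034 and 0.058 m and y of wedge_center in the frame of deck between -0.084 and -0.072 m and angle between wedge_center's own z axis and vertical below 0.15 rad and angle between the x axis of wedge_center and the x axis of deck, either way round below 0.2 rad and linear speed of each of amber_jar, white_jar, blue_jar, wedge below 0.01 m/s and angular speed of each of amber_jar, white_jar, blue_jar, wedge below 0.1 rad/s); the robot touches nothing.
It fails at once if the green jar is moved more than 15 mm (distance of green_jar_center from where it was at the start of the episode above 0.015 m).
It fails at once if the dish is moved more than 15 mm (distance of dish from where it was at the start of the episode above 0.015 m).
It fails at once if the tube rack is moved more than 15 mm (distance of tube_rack from where it was at the start of the episode above 0.015 m).
It fails at once if the wash bottle is moved more than 15 mm (distance of wash_bottle from where it was at the start of the episode above 0.015 m).
It also fails if it takes over 128 s, if anything falls off the work surface, if the arm or the gripper's body presses on something with over 40 N, if the wrist force passes 120 N, or if a joint passes its speed limit or range.

ROBOT

A 6-joint arm with a two-finger parallel gripper is mounted at the origin on the work surface. World frame = base frame: x ahead of the robot, y to its left, z up, the work surface at z = 0. Lengths are in m, angles in rad, forces in N, time in s.
With the tool pointing down it reaches from about 0.25 to 0.725 m from the base axis. Payload 4 kg.
Tool frame: the origin (TCP) lies midway between the tips of the shut fingers; the grasp point (between the pads) lies 19 mm behind it; z points along the fingers, y is the direction in which the jaws open and shut (so a half turn about z gives the same grasp; the last joint's range is limited). The gripper opens to 85 mm and grips with 20 to 120 N. Pads are 22 mm wide; open, the fingers measure 114 mm over their backs; the gripper's body (76 mm by 85 mm) begins 54 mm behind the grasp point. The pads swing forward as they close: fully open they stand 13 mm farther back than shut.
Start: joints at [1.23, 0.241, 0.005, 1.335, 0, 1.571], TCP at [0.167, 0.471, 0.231] pointing down, gripper open.
Joint ranges: [-2.72, 2.72], [-1.05, 1.87], [-1.09, 1.28], [-1.99, 2.15], [-1.42, 1.44], [-3.14, 3.14]. Speed limits (rad/s): [2.79, 2.79, 3.14, 3.14, 3.14, 3.14].

INTERFACE

Orientations are given as a unit quaternion [x, y, z, w].
In Python, from workcell import monitor, cams, order gives the robot as it stands.
- The arm moves only by the tool send_rows, never from a script. Its argument "moves" is a list of rows, each a list of 4 numbers: the shift along the tool's x, y, z as a fraction of full scale, then the turn about the tool's z as a fraction of full scale. A call has 1 to 20 rows; each row shifts and turns the commanded pose from where the row before left it, along the tool's axes as they then stand; what a row does not reach is not made up. Full scale, the value 1, is 100 cm for a shift and 0.1 rad for a turn. A row lasts 1/10 s, in which the tool goes at most 50 mm and 8.59 degrees, less where a joint would pass 70% of its speed; a pose out of reach is approached as far as the arm can. A call with a number of a shift or a turn outside -1 to 1 is refused whole. A call with a gripper value outside its range is refused whole. "claw" is the gripper's target within -1 to 1 (fully open at 1, half-way at 0, shut at -1), set as the call begins (left out, the last holds). The fingers move at their own pace and stop on an object; the grip force is fixed at half the most. Time passes only in rows, so rows that do not move let the fingers close. It gives the time, the measured TCP pose, the force and the opening at its end, in the units of the state.
- monitor.get_obs(): the state, without advancing time (a new reading comes with each control period).
- cams.camera(name): name is "scene" or "top" or "wrist"; returns (picture, depth): 384x512x3 uint8, blue, green, red; 384x512 float32, m along the optical axis (not along the pixel's ray), 0 where there is no reading.
- cams.camera_info(name): a dict with "intrinsics" (3x3 intrinsics, pixels), "T" (4x4, takes a point from camera to world coordinates); the wrist camera has in their place "mount" (4x4, takes a point from camera to tool coordinates, whose origin is the TCP and whose axes are the flange's). Camera axes: x right, y up, looking along -z (the intrinsics and any distortion apply to the point x, -y, -z); pixel columns grow to the right and rows downward; lengths in m; the calibration is good to about 2 mm. A picture is of the moment at which its call begins: read the wrist's pose just before it. camera_info takes no time and is no camera call.
- order.job_done(): hands the job in, once; it reports no verdict.
The state is a dict: "clock": time; "joint_pos": joint angles; "joint_vel": joint speeds; "tau": joint torques, N m; "eef_pos": TCP position; "tool_rot": TCP orientation; "ft_force": force on the tool from outside, world axes, zero at the start; "ft_torque": the same for the moment, N m; "grip_width": finger opening in m.
Only numpy, scipy, OpenCV 4.12 (cv2) and the standard library are available. Lean on these libraries where they do the work, as an engineer would, in place of code of your own. Each camera call takes 0.05 s, during which the arm holds its last target.

## Working session

There is one attempt and no reset: what is moved stays moved. The work goes in short steps, Python scripts to look and compute and a tool call to move; the robot and the scene stay as the last step left them, time stands still between calls to the robot, and variables do not carry over. Pictures are saved under pics/ and viewed, and the job is handed in when it is done.

Besides the shell and the picture viewer there is one more tool, called by a JSON object that holds its "name" and its "arguments". send_rows: Moves the arm, as the interface text tells. Its arguments: {"type":"object","properties":{"moves":{"type":"array","items":{"type":"array","items":{"type":"number","minimum":-1,"maximum":1}}},"claw":{"type":"number"}},"required":["moves"]}

```bash
ls; mkdir -p pics; cat > h.py <<'E'
import numpy as np, cv2
from workcell import monitor, cams, order
def grab(n,tag):
    o=monitor.get_obs(); p,d=cams.camera(n); cv2.imwrite(f'pics/{tag}.png',p); np.savez(f'{tag}.npz',p=p,d=d,e=o['eef_pos'],q=o['tool_rot']); return p,d,o
E
python3 - <<'E'
from h import *
for n in ['scene','top','wrist']:
    p,d,o=grab(n,n+'0'); i=cams.camera_info(n); print(n,{k:np.round(v,4).tolist() if not isinstance(v,str) else v for k,v in i.items()})
print(o)
E
```

```text
pics
scene {'intrinsics': [[348.9149, 0.0, 255.4732], [0.0, 348.9149, 198.2566], [0.0, 0.0, 1.0]], 'T': [[-0.2678, -0.6662, 0.696, 1.3661], [0.9634, -0.1941, 0.1849, 0.2201], [0.0119, 0.7201, 0.6938, 0.8478], [0.0, 0.0, 0.0, 1.0]]}
top {'intrinsics': [[453.506, 0.0, 258.6879], [0.0, 453.506, 191.3534], [0.0, 0.0, 1.0]], 'T': [[-0.0072, 0.9892, -0.1462, 0.3378], [-1.0, -0.0067, 0.0036, 0.0166], [0.0026, 0.1463, 0.9892, 1.5402], [0.0, 0.0, 0.0, 1.0]]}
wrist {'intrinsics': [[336.1811, 0.0, 259.2925], [0.0, 336.1811, 191.3048], [0.0, 0.0, 1.0]], 'mount': [[0.0001, 0.9534, 0.3017, 0.0768], [1.0, -0.0001, -0.0002, 0.0001], [-0.0001, 0.3017, -0.9534, -0.1441], [0.0, 0.0, 0.0, 1.0]]}
{'clock': 0.1, 'joint_pos': array([ 1.22997839e+00,  2.41353586e-01,  3.83903716e-03,  1.33520851e+00,
       -5.39516927e-06,  1.57082085e+00]), 'joint_vel': array([ 0.00036718,  0.00087577,  0.00151474, -0.00051675,  0.00096063,
        0.00123281]), 'tau': array([-3.31285200e-04, -3.73138547e+01,  2.53010148e+01,  1.08511603e-02,
       -1.64476160e-05, -6.91050150e-07]), 'eef_pos': array([0.16693702, 0.47069446, 0.23048642]), 'tool_rot': array([ 1.69597408e-01,  9.85512958e-01, -9.49873665e-04, -1.60703022e-04]), 'ft_force': array([-0.00664295,  0.15493455, -0.89299317]), 'ft_torque': array([0.02356698, 0.03452724, 0.02801987]), 'grip_width': 0.08532886979296929}
```

View pics/scene0.png

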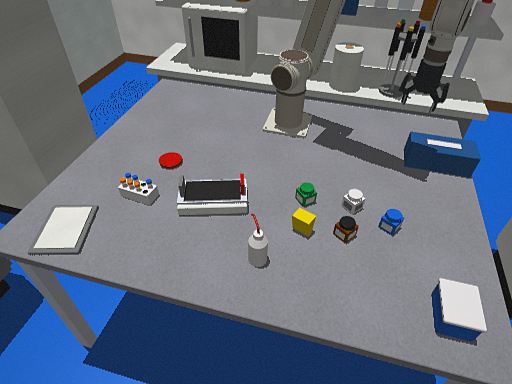

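View pics/top0.png

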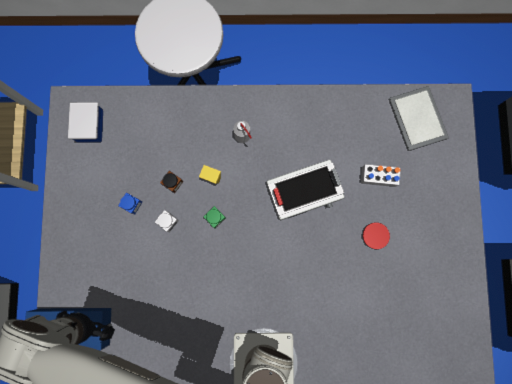

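The top view shows amber at (172,181), white (166,221), blue (130,203), green (214,216), the wedge (210,174), and the shaker at (305,190) with its red stop on the left. Next, rough positions.

```bash
cat >> h.py <<'E'
from scipy.spatial.transform import Rotation as R
def camT(n,o=None):
    i=cams.camera_info(n)
    if n!='wrist': return i['intrinsics'],np.array(i['T'])
    T=np.eye(4);T[:3,:3]=R.from_quat(o['tool_rot']).as_matrix();T[:3,3]=o['eef_pos']
    return i['intrinsics'],T@i['mount']
def ray(uv,z,K,T):
    uv=np.atleast_2d(uv).astype(float)
    c=np.c_[(uv[:,0]-K[0,2])/K[0,0],-(uv[:,1]-K[1,2])/K[1,1],-np.ones(len(uv))]
    w=c@T[:3,:3].T; s=(z-T[2,3])/w[:,2]; return T[:3,3]+w*s[:,None]
def cloud(d,K,T):
    v,u=np.mgrid[:d.shape[0],:d.shape[1]]
    c=np.stack([(u-K[0,2])/K[0,0]*d,-(v-K[1,2])/K[1,1]*d,-d],-1)
    return c@T[:3,:3].T+T[:3,3]
E
python3 - <<'E'
from h import *
f=np.load('top0.npz');p,d=f['p'],f['d'];K,T=camT('top');W=cloud(d,K,T)
hsv=cv2.cvtColor(p,cv2.COLOR_BGR2HSV)
for n,(u,v) in dict(amber=(172,180),white=(166,220),blue=(129,203),green=(214,215),wedge=(210,174),bottle=(241,130)).items():
    w=W[v-16:v+17,u-16:u+17].reshape(-1,3); m=w[:,2]>0.02; hi=w[m]; 
    top=hi[hi[:,2]>np.percentile(hi[:,2],70)-.004]
    print(n,m.sum(),np.round((hi.min(0)+hi.max(0))/2,3),'top',np.round(np.median(top,0),3),np.round(top.max(0)-top.min(0),3))
w=W[150:230,255:350].reshape(-1,3);m=(w[:,2]>.03)
r=cv2.minAreaRect((w[m][:,:2]*1000).astype(np.float32));print(r, np.round(cv2.boxPoints(r)))
cv2.imwrite('pics/topz.png',cv2.resize(p[110:250,100:360],None,fx=3,fy=3,interpolation=2))
E
```

```text
amber 274 [0.484 0.178 0.78 ] top [0.596 0.306 0.064] [0.282 0.312 1.481]
white 279 [0.419 0.185 0.781] top [0.463 0.32  0.064] [0.149 0.327 1.48 ]
blue 289 [0.447 0.247 0.78 ] top [0.524 0.442 0.064] [0.209 0.45  1.48 ]
green 268 [0.424 0.106 0.781] top [0.476 0.161 0.064] [0.161 0.167 1.48 ]
wedge 267 [0.491 0.113 0.782] top [0.615 0.172 0.068] [0.307 0.191 1.475]
bottle 301 [0.564 0.056 0.78 ] top [0.755 0.063 0.122] [0.439 0.067 1.433]
((528.737548828125, -89.12294006347656), (192.4144744873047, 391.7157897949219), 34.85995101928711) [[ 338.   17.]
 [ 562. -305.]
 [ 720. -195.]
 [ 496.  127.]]
```

View pics/topz.png

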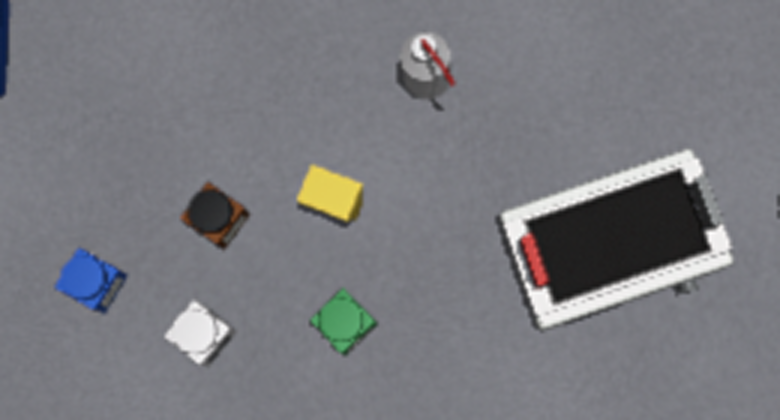

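View pics/wrist0.png

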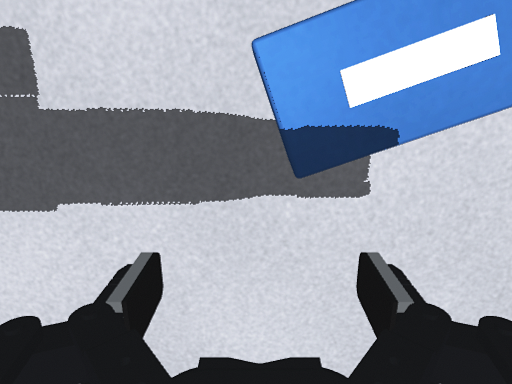

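```bash
python3 - <<'E'
from h import *
f=np.load('top0.npz');p,d=f['p'],f['d'];K,T=camT('top');W=cloud(d,K,T);W[d==0]=0
hsv=cv2.cvtColor(p,cv2.COLOR_BGR2HSV)
w=W[150:230,255:350].reshape(-1,3);m=(w[:,2]>.035)&(w[:,2]<.06)
r=cv2.minAreaRect((w[m][:,:2]*1000).astype(np.float32));print(r)
w=W[150:230,255:350].reshape(-1,3);m=(w[:,2]>.085);print(np.round(w[m],3))
for n,(u,v) in dict(amber=(172,180),white=(166,220),blue=(129,203),green=(214,215),wedge=(210,174),dish=(376,236),rack=(381,176)).items():
    w=W[v-16:v+17,u-16:u+17].reshape(-1,3); m=w[:,2]>(0.01 if n=='dish' else .06 if n in('wedge','rack') else .03); 
    r=cv2.minAreaRect((w[m][:,:2]*1000).astype(np.float32)); print(n,np.round(r[0]),np.round(r[1]),round(r[2]))
E
```

```text
((561.8547973632812, -145.761474609375), (150.6329803466797, 230.90699768066406), 18.125057220458984)
[[ 0.626 -0.233  0.097]
 [ 0.624 -0.228  0.093]
 [ 0.622 -0.229  0.101]
 [ 0.622 -0.233  0.1  ]
 [ 0.622 -0.236  0.099]
 [ 0.621 -0.225  0.089]
 [ 0.619 -0.226  0.101]
 [ 0.619 -0.23   0.097]
 [ 0.619 -0.233  0.098]
 [ 0.619 -0.236  0.1  ]
 [ 0.617 -0.227  0.094]
 [ 0.617 -0.23   0.095]
 [ 0.616 -0.233  0.098]
 [ 0.617 -0.237  0.091]
 [ 0.614 -0.228  0.09 ]
 [ 0.613 -0.23   0.097]
 [ 0.612 -0.232  0.102]
 [ 0.612 -0.236  0.1  ]
 [ 0.613 -0.239  0.098]
 [ 0.612 -0.228  0.087]
 [ 0.611 -0.231  0.092]
 [ 0.61  -0.233  0.096]
 [ 0.609 -0.235  0.103]
 [ 0.61  -0.24   0.095]
 [ 0.608 -0.231  0.09 ]
 [ 0.607 -0.233  0.096]
 [ 0.606 -0.235  0.101]
 [ 0.606 -0.239  0.099]
 [ 0.608 -0.244  0.09 ]
 [ 0.605 -0.231  0.088]
 [ 0.602 -0.232  0.102]
 [ 0.603 -0.236  0.097]
 [ 0.603 -0.239  0.097]
 [ 0.603 -0.243  0.095]
 [ 0.601 -0.234  0.091]
 [ 0.6   -0.236  0.097]
 [ 0.599 -0.238  0.102]
 [ 0.599 -0.242  0.1  ]
 [ 0.598 -0.234  0.091]
 [ 0.596 -0.236  0.097]
 [ 0.597 -0.239  0.095]
 [ 0.597 -0.24
[... 2024 characters left out ...]
]
 [ 0.523 -0.047  0.099]
 [ 0.523 -0.05   0.098]
 [ 0.522 -0.053  0.103]
 [ 0.522 -0.056  0.105]
 [ 0.521 -0.048  0.089]
 [ 0.52  -0.051  0.094]
 [ 0.519 -0.054  0.098]
 [ 0.519 -0.057  0.098]
 [ 0.519 -0.06   0.097]
 [ 0.516 -0.05   0.098]
 [ 0.517 -0.054  0.095]
 [ 0.517 -0.057  0.094]
 [ 0.516 -0.06   0.1  ]
 [ 0.513 -0.05   0.096]
 [ 0.513 -0.054  0.094]
 [ 0.513 -0.057  0.095]
 [ 0.513 -0.06   0.097]
 [ 0.51  -0.054  0.094]
 [ 0.509 -0.057  0.1  ]
 [ 0.51  -0.06   0.097]]
amber [596. 306.] [54. 52.] 56
white [464. 320.] [54. 52.] 51
blue [523. 443.] [53. 52.] 60
green [476. 161.] [53. 51.] 45
wedge [615. 174.] [61. 44.] 68
dish [ 411. -381.] [89. 84.] 90
rack [ 613. -399.] [97. 45.] 86
```

{"name": "send_rows", "arguments": {"moves": [[-0.04,0.002,-0.0125,0],[-0.04,0.002,-0.0125,0],[-0.04,0.002,-0.0125,0],[-0.04,0.002,-0.0125,0],[-0.04,0.002,-0.0125,0],[-0.04,0.002,-0.0125,0],[-0.04,0.002,-0.0125,0],[-0.04,0.002,-0.0125,0],[0,0,0,1],[0,0,0,1],[0,0,0,0.5],[0,0,0,0],[0,0,0,0]], "claw": 1}}

```text
clock: 1.45
eef_pos: [0.474, 0.3793, 0.3309]
tool_rot: [0.291, 0.957, -0.0, -0.0]
ft_force: [-0.3, -0.0, 0.2]
grip_width: 0.0859
```

```bash
python3 - <<'E'
from h import *
p,d,o=grab('wrist','w1'); print(o['joint_pos'],o['eef_pos'],o['tool_rot'],o['clock'])
E
```

```text
[6.74932034e-01 4.61259838e-01 5.77566058e-01 1.68786961e+00
 1.02198226e-05 1.26460414e+00] [0.47396996 0.3793285  0.33091221] [ 2.90582961e-01  9.56849725e-01 -3.13430266e-04 -2.21098313e-04] 1.45
```

View pics/w1.png

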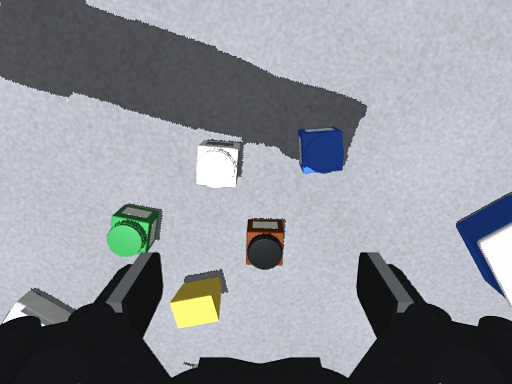

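The jars are clearly visible: white (218,163), blue (321,150), amber (265,243), green (130,230) and the wedge (196,303).

```bash
cat > meas.py <<'E'
from h import *
def meas(tag,pts,zmin=.03,half=34):
    f=np.load(tag+'.npz');p,d=f['p'],f['d'];o=dict(eef_pos=f['e'],tool_rot=f['q']);K,T=camT('wrist',o);W=cloud(d,K,T);W[d==0]=0
    for n,(u,v) in pts.items():
        w=W[v-half:v+half,max(0,u-half):u+half].reshape(-1,3); z0=.06 if n=='wedge' else zmin
        w=w[w[:,2]>z0]; t=w[w[:,2]>.058]
        r=cv2.minAreaRect((w[:,:2]*1000).astype(np.float32)); print(n,len(w),np.round(r[0],1),np.round(r[1],1),round(r[2],1),'lid ctr',np.round((t.min(0)+t.max(0))/2,4),'ztop',np.round(np.percentile(w[:,2],90),4))
    return W
E
python3 - <<'E'
from meas import *
meas('w1',dict(white=(218,163),blue=(321,150),amber=(265,243),green=(130,230),wedge=(196,303)))
E
```

```text
white 1694 [463.3 320.3] [52.4 51.8] 50.9 lid ctr [0.463  0.3205 0.0635] ztop 0.0664
blue 1779 [523.1 443.2] [51.7 52.5] 60.3 lid ctr [0.5226 0.4436 0.0636] ztop 0.0664
amber 1497 [595.9 306.7] [51.8 52.7] 54.4 lid ctr [0.5961 0.3072 0.063 ] ztop 0.0664
green 1968 [449.5 235.2] [ 66.8 223.1] 18.8 lid ctr [0.4682 0.2438 0.2089] ztop 0.3508
wedge 1279 [534.  236.2] [ 69.  260.2] 52.1 lid ctr [0.5488 0.2408 0.2042] ztop 0.0707
```

{"name": "send_rows", "arguments": {"moves": [[-0.035,0.002,0,0.3],[-0.035,0.002,0.02,0],[-0.035,0.002,0.04,0],[-0.036,0.002,0.04,0],[0,0,0.04,0],[0,0,0.04,0],[0,0,0.04,0],[0,0,0.04,0],[0,0,0.03,0],[0,0,0.02,0],[0,0,0.013,0],[0,0,0,0],[0,0,0,0]]}}

```text
clock: 2.8
eef_pos: [0.5905, 0.3076, 0.0144]
tool_rot: [0.305, 0.952, 0.0, 0.0]
ft_force: [1.0, 0.5, 0.1]
grip_width: 0.0856
```

```bash
python3 - <<'E'
from h import *
p,d,o=grab('wrist','w2')
E
```

```text
(no output)
```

View pics/w2.png

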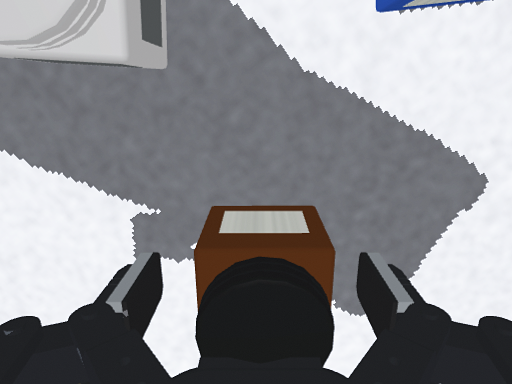

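The amber jar sits between the open pads. I'll trim the position by a few mm and close.

{"name": "send_rows", "arguments": {"moves": [[-0.005,0.003,0.005,0],[0,0,0,0],[0,0,0,0]]}}

```text
clock: 3.15
eef_pos: [0.5963, 0.3068, 0.0091]
tool_rot: [0.306, 0.952, 0.0, 0.0]
ft_force: [-0.6, -0.4, 0.3]
grip_width: 0.0851
```

{"name": "send_rows", "arguments": {"moves": [[0,0,0,0],[0,0,0,0],[0,0,0,0],[0,0,0,0],[0,0,0,0],[0,0,0,0],[0,0,0,0],[0,0,0,0]], "claw": -1}}

```text
clock: 3.95
eef_pos: [0.596, 0.3068, 0.0089]
tool_rot: [0.305, 0.952, 0.0, 0.0]
ft_force: [-0.8, -1.0, 3.6]
grip_width: 0.0512
```

{"name": "send_rows", "arguments": {"moves": [[0,0,-0.01,0],[0,0,-0.03,1],[0,0,-0.045,1],[0,0,-0.045,1],[0,0,-0.045,1],[0,0,-0.045,1],[0,0,-0.045,1],[0,0,-0.015,0.3],[0,0,0,0]]}}

```text
clock: 4.85
eef_pos: [0.5968, 0.3074, 0.2922]
tool_rot: [0.585, 0.811, 0.003, 0.001]
ft_force: [-0.1, -0.0, -3.0]
grip_width: 0.0513
```

{"name": "send_rows", "arguments": {"moves": [[-0.02,-0.007,0,0],[-0.043,-0.014,0,0],[-0.043,-0.014,0,0],[-0.043,-0.014,0,0],[-0.043,-0.014,0,0],[-0.043,-0.014,0,0],[-0.043,-0.014,0,0],[-0.043,-0.014,0,0],[-0.043,-0.014,0,0],[-0.043,-0.014,0,0],[-0.043,-0.014,0,0],[-0.043,-0.014,0,0],[-0.02,-0.007,0,0],[0,0,0,0],[0,0,0,0]]}}

```text
clock: 6.35
eef_pos: [0.5967, -0.233, 0.2857]
tool_rot: [0.586, 0.81, -0.0, -0.003]
ft_force: [0.5, 0.5, -3.4]
grip_width: 0.0511
```

```bash
python3 - <<'E'
from h import *
p,d,o=grab('wrist','w3');print(o['eef_pos'],o['grip_width'])
E
```

```text
[ 0.5966535  -0.23304609  0.28572931] 0.05107767240726666
```

View pics/w3.png

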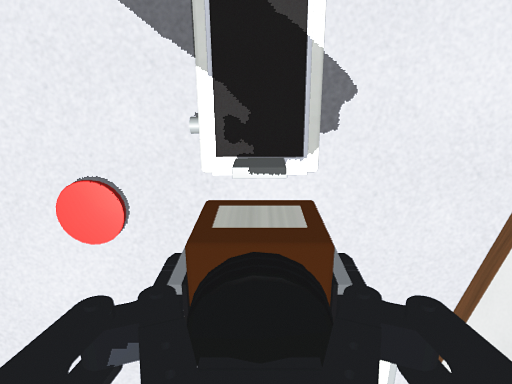

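{"name": "send_rows", "arguments": {"moves": [[0.025,0,0,0],[0.025,0,0,0],[0,0,0,0],[0,0,0,0]]}}

```text
clock: 6.8
eef_pos: [0.582, -0.1836, 0.2886]
tool_rot: [0.584, 0.812, -0.0, -0.0]
ft_force: [-0.4, -0.3, -3.4]
grip_width: 0.0512
```

```bash
python3 - <<'E'
from h import *
p,d,o=grab('wrist','w4');print(o['eef_pos'],o['grip_width'])
K,T=camT('wrist',o);W=cloud(d,K,T);W[d==0]=0
hsv=cv2.cvtColor(p,cv2.COLOR_BGR2HSV)
# white shaker top rim/deck outline at z~.05
m=(W[...,2]>.04)&(W[...,2]<.06); m[190:]=False
w=W[m]; r=cv2.minAreaRect((w[:,:2]*1000).astype(np.float32));print('z.05 rect',r)
red=(cv2.inRange(hsv,(0,120,80),(8,255,255))|cv2.inRange(hsv,(172,120,80),(180,255,255)))>0; red[120:]=False;red[:,:180]=False
w=W[red];w=w[w[:,2]>.085];r=cv2.minAreaRect((w[:,:2]*1000).astype(np.float32));print('red top',r,len(w),np.median(w[:,2]))
m=(W[...,2]>.085)&(W[...,2]<.12);m[:100]=False;m[200:]=False;w=W[m];print(len(w));
if len(w): r=cv2.minAreaRect((w[:,:2]*1000).astype(np.float32));print('grey',r)
E
```

```text
[ 0.58195892 -0.18357316  0.28862906] 0.05124686971034271
z.05 rect ((652.386474609375, -99.27752685546875), (331.5721740722656, 202.09658813476562), 19.494611740112305)
red top ((534.7724609375, -50.560157775878906), (55.267513275146484, 12.092851638793945), 18.473615646362305) 1068 0.09934924456907318
0
```

View pics/w4.png

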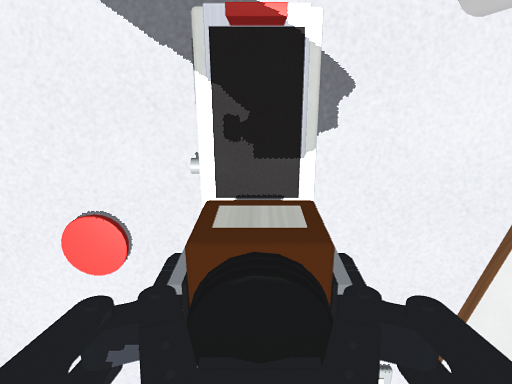

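{"name": "send_rows", "arguments": {"moves": [[0.035,-0.001,0,0],[0.035,-0.001,0,0],[0.034,-0.001,0,0],[0,0,0.03,0],[0,0,0.04,0],[0,0,0.04,0],[0,0,0.04,0],[0,0,0.03,0],[0,0,0.02,0],[0,0,0.015,0],[0,0,0,0],[0,0,0,0]]}}

```text
clock: 8.05
eef_pos: [0.5467, -0.088, 0.0736]
tool_rot: [0.585, 0.811, -0.0, -0.0]
ft_force: [-0.4, 0.5, -2.8]
grip_width: 0.0513
```

```bash
cat >> h.py <<'E'
def dk(P):
    a=np.radians(18.35); v=np.array(P)[:2]-[.5664,-.1453]; return np.round([v@[np.cos(a),np.sin(a)],v@[-np.sin(a),np.cos(a)],P[2]-.05],4)
def st():
    o=monitor.get_obs(); q=o['tool_rot']; print(o['clock'],'deck xyz',dk(o['eef_pos']),'yawx',round(np.degrees(2*np.arctan2(q[1],q[0])),2),'F',np.round(o['ft_force'],1),o['grip_width'])
E
python3 -c "
from h import *
st();p,d,o=grab('wrist','w5')"
```

```text
8.05 deck xyz [-0.0007  0.0606  0.0236] yawx 108.32 F [-0.4  0.5 -2.8] 0.05126491837782377
```

View pics/w5.png

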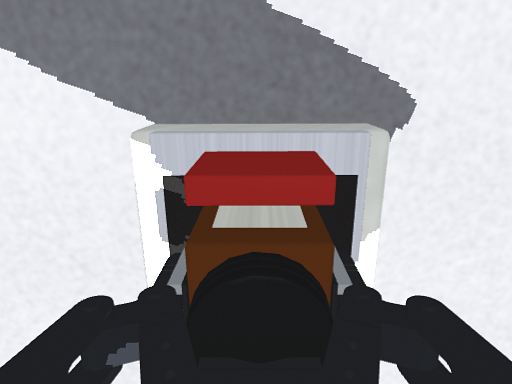

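The jar hangs in line with the red stop, with a visible gap. Lowering.

{"name": "send_rows", "arguments": {"moves": [[0,0,0.006,0],[0,0,0.006,0],[0,0,0.001,0],[0,0,0,0],[0,0,0,0]]}}

```text
clock: 8.6
eef_pos: [0.5465, -0.0878, 0.0607]
tool_rot: [0.585, 0.811, 0.0, 0.0]
ft_force: [0.7, -0.9, -2.1]
grip_width: 0.0512
```

{"name": "send_rows", "arguments": {"moves": [[0,0,0.001,0],[0,0,0,0],[0,0,0.001,0],[0,0,0,0]]}}

```text
clock: 9.0
eef_pos: [0.5466, -0.0878, 0.0589]
tool_rot: [0.585, 0.811, 0.0, 0.0]
ft_force: [-0.1, -0.3, -0.4]
grip_width: 0.0513
```

Touching (weight is coming off). Push towards the stop.

{"name": "send_rows", "arguments": {"moves": [[0.002,0,0,0],[0.002,0,0,0],[0.001,0,0,0],[0,0,0,0]]}}

```text
clock: 9.4
eef_pos: [0.5452, -0.083, 0.0589]
tool_rot: [0.585, 0.811, 0.0, 0.0]
ft_force: [0.2, -0.9, 0.1]
grip_width: 0.0515
```

{"name": "send_rows", "arguments": {"moves": [[0.001,0,0,0],[0,0,0,0],[0.001,0,0,0],[0,0,0,0]]}}

```text
clock: 9.8
eef_pos: [0.5446, -0.0813, 0.0589]
tool_rot: [0.585, 0.811, 0.0, 0.0]
ft_force: [1.7, -2.0, 1.0]
grip_width: 0.051
```

```bash
python3 -c "
from h import *
st();p,d,o=grab('wrist','w6')"
```

```text
9.8 deck xyz [-0.0005  0.0676  0.0089] yawx 108.33 F [ 1.7 -2.   1. ] 0.05103285904742787
```

View pics/w6.png

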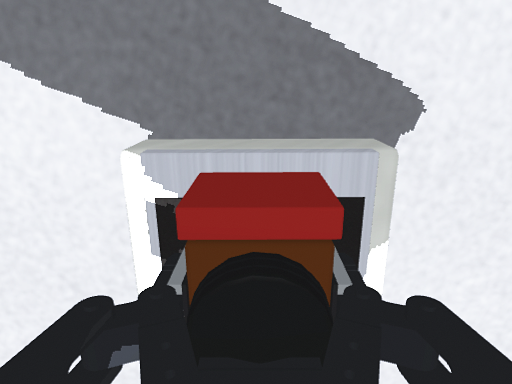

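{"name": "send_rows", "arguments": {"moves": [[0.001,0,0,0],[0,0,0,0],[0,0,0,0]]}}

```text
clock: 10.15
eef_pos: [0.5442, -0.0804, 0.0589]
tool_rot: [0.585, 0.811, 0.0, 0.0]
ft_force: [2.2, -1.5, 2.8]
grip_width: 0.0513
```

{"name": "send_rows", "arguments": {"moves": [[0.001,0,0,0],[0,0,0,0],[0,0,0,0]]}}

```text
clock: 10.45
eef_pos: [0.5442, -0.0802, 0.0589]
tool_rot: [0.586, 0.811, -0.0, 0.001]
ft_force: [1.7, -4.9, 2.2]
grip_width: 0.0514
```

{"name": "send_rows", "arguments": {"moves": [[0,0,0,0],[0,0,0,0],[0,0,0,0],[0,0,0,0],[0,0,-0.01,0],[0,0,-0.03,0],[0,0,-0.045,0],[0,0,-0.045,0],[0,0,-0.045,0],[0,0,-0.045,0],[0,0,0,0]], "claw": 1}}

```text
clock: 11.55
eef_pos: [0.5467, -0.0796, 0.2871]
tool_rot: [0.585, 0.811, 0.003, 0.006]
ft_force: [1.4, -0.6, -0.2]
grip_width: 0.0851
```

{"name": "send_rows", "arguments": {"moves": [[0.03,0.004,0,0],[0.045,0.005,0,0],[0.045,0.005,0,0],[0.045,0.005,0,0],[0.045,0.005,0,0],[0.045,0.005,0,0],[0.045,0.005,0,0],[0.045,0.005,0,0],[0.04,0.005,0,0],[0.02,0.005,0,0],[0,0,0.02,-1],[0,0,0.02,-1],[0,0,0.02,-1],[0,0,0.02,-1],[0,0,0.02,-1],[0,0,0,-0.7],[0,0,0,0]]}}

```text
clock: 13.25
eef_pos: [0.462, 0.3203, 0.1779]
tool_rot: [0.334, 0.943, -0.001, -0.001]
ft_force: [0.3, -0.0, 0.3]
grip_width: 0.0857
```

```bash
python3 -c "
from h import *
st();p,d,o=grab('scene','s7'); p,d,o=grab('wrist','w7');print(o['eef_pos']);cv2.imwrite('pics/s7z.png',cv2.resize(p*0+0,(10,10)))
s=cv2.imread('pics/s7.png');cv2.imwrite('pics/s7z.png',cv2.resize(s[130:280,100:300],None,fx=3,fy=3))"
```

```text
13.25 deck xyz [0.0475 0.4748 0.1279] yawx 140.99 F [ 0.3 -0.   0.3] 0.0856530533347521
[0.46253486 0.32063081 0.17864029]
```

View pics/s7z.png

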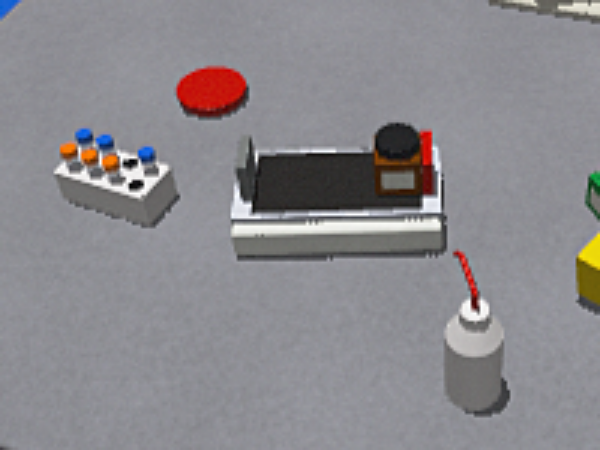

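View pics/w7.png

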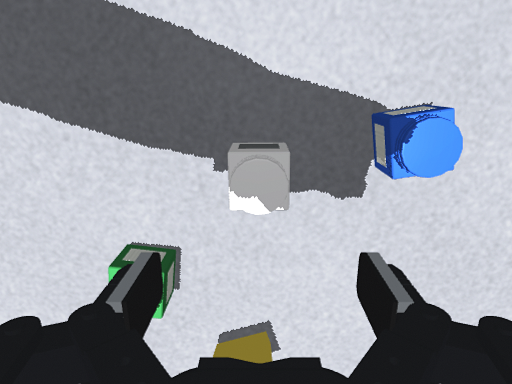

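Amber stands upright against the red stop. White is centred between the jaws at column 259, so I'll descend and grip.

{"name": "send_rows", "arguments": {"moves": [[0,0,0.03,0],[0,0,0.04,0],[0,0,0.04,0],[0,0,0.03,0],[0,0,0.02,0],[0,0,0.009,0],[0,0,0,0],[0,0,0,0]]}}

```text
clock: 14.15
eef_pos: [0.4637, 0.3213, 0.0109]
tool_rot: [0.334, 0.943, 0.001, 0.001]
ft_force: [-0.1, 0.4, 0.2]
grip_width: 0.085
```

```bash
python3 -c "
from h import *
st();print(monitor.get_obs()['eef_pos'])"
```

```text
14.15 deck xyz [ 0.0494  0.4752 -0.0391] yawx 140.97 F [-0.1  0.4  0.2] 0.08497821945091004
[0.4636917  0.3213271  0.01085668]
```

{"name": "send_rows", "arguments": {"moves": [[0,0,0.002,0],[0,0,0,0],[0,0,0,0],[0,0,0,0],[0,0,0,0],[0,0,0,0],[0,0,0,0],[0,0,-0.01,0],[0,0,-0.03,0],[0,0,-0.045,1],[0,0,-0.045,1],[0,0,-0.045,1],[0,0,-0.045,1],[0,0,-0.02,1],[0,0,0,0.7],[0,0,0,0]], "claw": -1}}

```text
clock: 15.75
eef_pos: [0.4627, 0.3206, 0.2485]
tool_rot: [0.585, 0.811, 0.001, 0.0]
ft_force: [-0.5, -0.2, -3.0]
grip_width: 0.0516
```

{"name": "send_rows", "arguments": {"moves": [[-0.03,-0.004,0,0],[-0.045,-0.005,0,0],[-0.045,-0.005,0,0],[-0.045,-0.005,0,0],[-0.045,-0.005,0,0],[-0.045,-0.005,0,0],[-0.045,-0.005,0,0],[-0.045,-0.005,0,0],[-0.045,-0.005,0,0],[-0.04,-0.005,0,0],[-0.03,0,0,0],[-0.007,0,0,0],[0,0,0,0],[0,0,0,0],[0,0,0,0]]}}

```text
clock: 17.25
eef_pos: [0.5627, -0.1366, 0.2474]
tool_rot: [0.585, 0.811, -0.0, -0.001]
ft_force: [0.5, 0.5, -2.8]
grip_width: 0.0513
```

```bash
python3 -c "
from h import *
st();p,d,o=grab('wrist','w8');print(o['eef_pos'])"
```

```text
17.25 deck xyz [-0.0008  0.0094  0.1974] yawx 108.46 F [ 0.5  0.5 -2.8] 0.05133328955431032
[ 0.56267591 -0.13663718  0.24735181]
```

View pics/w8.png

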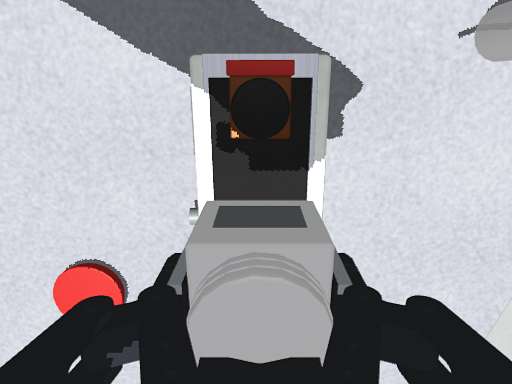

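Amber is square at the stop and white is aligned behind it. Lowering.

{"name": "send_rows", "arguments": {"moves": [[-0.002,0,0.03,0],[0,0.001,0.04,0],[0,0,0.04,0],[0,0,0.04,0],[0,0,0.02,0],[0,0,0.01,0],[0,0,0.004,0],[0,0,0,0],[0,0,0,0]]}}

```text
clock: 18.2
eef_pos: [0.5661, -0.1398, 0.0653]
tool_rot: [0.585, 0.811, 0.001, 0.002]
ft_force: [0.6, 0.9, -3.4]
grip_width: 0.0516
```

```bash
python3 -c "
from h import *
st()"
```

```text
18.2 deck xyz [0.0014 0.0053 0.0153] yawx 108.36 F [ 0.6  0.9 -3.4] 0.05159490291384916
```

{"name": "send_rows", "arguments": {"moves": [[0,0,0.003,0],[0,0,0.003,0],[0,0,0,0],[0,0,0,0]]}}

```text
clock: 18.6
eef_pos: [0.5657, -0.1399, 0.0588]
tool_rot: [0.585, 0.811, 0.0, 0.001]
ft_force: [0.1, 0.7, 2.7]
grip_width: 0.0515
```

{"name": "send_rows", "arguments": {"moves": [[0.003,0,0.0005,0],[0.002,0,0,0],[0.002,0,0,0],[0.001,0,0,0],[0,0,0,0],[0,0,0,0]]}}

```text
clock: 19.2
eef_pos: [0.5642, -0.1337, 0.0589]
tool_rot: [0.586, 0.811, 0.0, 0.003]
ft_force: [2.0, -3.5, 6.0]
grip_width: 0.051
```

```bash
python3 -c "
from h import *
st()"
```

```text
19.2 deck xyz [0.0016 0.0117 0.0089] yawx 108.3 F [ 2.  -3.5  6. ] 0.0510337844681544
```

{"name": "send_rows", "arguments": {"moves": [[0.002,0,-0.0005,0],[0.001,0,0,0],[0.001,0,0,0],[0,0,0,0],[0,0,0,0]]}}

```text
clock: 19.7
eef_pos: [0.5623, -0.1292, 0.0588]
tool_rot: [0.586, 0.811, 0.0, 0.002]
ft_force: [1.8, -4.2, 5.8]
grip_width: 0.0512
```

```bash
python3 -c "
from h import *
st()"
```

```text
19.7 deck xyz [0.0012 0.0165 0.0088] yawx 108.31 F [ 1.8 -4.2  5.8] 0.05121177997484929
```

{"name": "send_rows", "arguments": {"moves": [[0.001,0,0,0],[0,0,0,0],[0.001,0,0,0],[0,0,0,0]]}}

```text
clock: 20.1
eef_pos: [0.5623, -0.1291, 0.0588]
tool_rot: [0.586, 0.81, -0.001, 0.003]
ft_force: [3.2, -9.0, 3.0]
grip_width: 0.0519
```

```bash
python3 -c "
from h import *
st();p,d,o=grab('wrist','w9')"
```

```text
20.1 deck xyz [0.0012 0.0167 0.0088] yawx 108.26 F [ 3.2 -9.   3. ] 0.05185868435223156
```

View pics/w9.png

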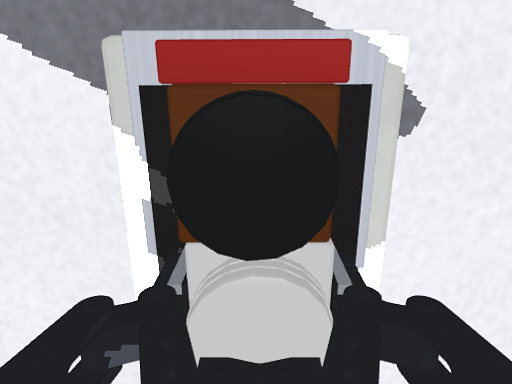

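White is pressed against amber: 9.5 N and no movement. I'll release and go to blue.

{"name": "send_rows", "arguments": {"moves": [[0,0,0,0],[0,0,0,0],[0,0,0,0],[0,0,0,0],[0,0,-0.01,0],[0,0,-0.03,0],[0,0,-0.045,0],[0,0,-0.045,0],[0,0,-0.045,0],[0,0,-0.045,0],[0,0,0,0]], "claw": 1}}

```text
clock: 21.25
eef_pos: [0.5633, -0.1269, 0.2863]
tool_rot: [0.585, 0.811, 0.003, 0.007]
ft_force: [1.7, -0.3, -0.4]
grip_width: 0.0855
```

{"name": "send_rows", "arguments": {"moves": [[0.03,0.008,0,0],[0.045,0.012,0,0],[0.045,0.012,0,0],[0.045,0.012,0,0],[0.045,0.012,0,0],[0.045,0.012,0,0],[0.045,0.012,0,0],[0.045,0.012,0,0],[0.045,0.012,0,0],[0.045,0.012,0,0],[0.045,0.012,0,0],[0.045,0.012,0,0],[0.03,0.003,0,0],[0,0,0,0],[0,0,0,0]]}}

```text
clock: 22.75
eef_pos: [0.5207, 0.4461, 0.2769]
tool_rot: [0.585, 0.811, -0.001, 0.0]
ft_force: [0.4, -0.3, -0.5]
grip_width: 0.0855
```

{"name": "send_rows", "arguments": {"moves": [[0,0,0.01,-1],[0,0,0.02,-1],[0,0,0.02,-1],[0,0,0.02,-1],[0,0,0.02,-1],[0,0,0.01,-1],[0,0,0,-1],[0,0,0,-0.3],[0,0,0,0],[0,0,0,0]]}}

```text
clock: 23.75
eef_pos: [0.522, 0.4449, 0.1785]
tool_rot: [0.259, 0.966, 0.001, 0.0]
ft_force: [-0.5, 0.7, 0.7]
grip_width: 0.0854
```

```bash
python3 -c "
from meas import *
st();p,d,o=grab('wrist','w10');print(o['eef_pos'])"
```

```text
23.75 deck xyz [0.1437 0.5742 0.1285] yawx 150.03 F [-0.5  0.7  0.7] 0.08541315052025812
[0.52199245 0.44490137 0.17849876]
```

View pics/w10.png

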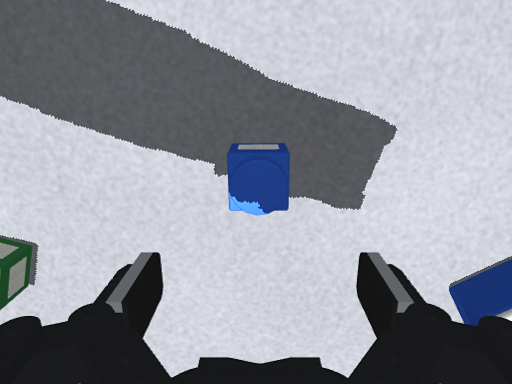

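Blue sits at (259,178), centred in the same way. Descend, grip and lift.

{"name": "send_rows", "arguments": {"moves": [[-0.002,-0.001,0.03,0],[0,0,0.04,0],[0,0,0.04,0],[0,0,0.03,0],[0,0,0.02,0],[0,0,0.01,0],[0,0,0,0],[0,0,0,0]]}}

```text
clock: 24.6
eef_pos: [0.5234, 0.4442, 0.0088]
tool_rot: [0.258, 0.966, 0.001, 0.001]
ft_force: [0.6, 0.6, 0.1]
grip_width: 0.0855
```

{"name": "send_rows", "arguments": {"moves": [[0,0,0,0],[0,0,0,0],[0,0,0,0],[0,0,0,0],[0,0,0,0],[0,0,0,0],[0,0,0,0]], "claw": -1}}

```text
clock: 25.3
eef_pos: [0.5235, 0.4443, 0.0094]
tool_rot: [0.257, 0.966, 0.001, 0.001]
ft_force: [-0.5, -0.8, 6.0]
grip_width: 0.0515
```

{"name": "send_rows", "arguments": {"moves": [[0,0,-0.01,0],[0,0,-0.03,0],[0,0,-0.045,1],[0,0,-0.045,1],[0,0,-0.045,1],[0,0,-0.045,1],[0,0,-0.02,1],[0,0,0,1],[0,0,0,1],[0,0,0,0.3],[0,0,0,0],[0,0,0,0]]}}

```text
clock: 26.5
eef_pos: [0.5224, 0.4434, 0.247]
tool_rot: [0.585, 0.811, -0.001, -0.0]
ft_force: [0.2, 0.4, -2.1]
grip_width: 0.0512
```

{"name": "send_rows", "arguments": {"moves": [[-0.03,-0.007,0,0],[-0.045,-0.011,0,0],[-0.045,-0.011,0,0],[-0.045,-0.011,0,0],[-0.045,-0.011,0,0],[-0.045,-0.011,0,0],[-0.045,-0.011,0,0],[-0.045,-0.011,0,0],[-0.045,-0.011,0,0],[-0.045,-0.011,0,0],[-0.045,-0.011,0,0],[-0.045,-0.011,0,0],[-0.045,-0.011,0,0],[-0.035,-0.006,0,0],[-0.012,0,0,0],[0,0,0,0],[0,0,0,0]]}}

```text
clock: 28.2
eef_pos: [0.5789, -0.1868, 0.2473]
tool_rot: [0.585, 0.811, 0.0, -0.001]
ft_force: [0.1, 0.7, -2.2]
grip_width: 0.0511
```

```bash
python3 -c "
from h import *
st();p,d,o=grab('wrist','w11');print(o['eef_pos'])"
```

```text
28.2 deck xyz [-0.0012 -0.0433  0.1973] yawx 108.38 F [ 0.1  0.7 -2.2] 0.05112971638520709
[ 0.57891918 -0.18677261  0.24726882]
```

View pics/w11.png

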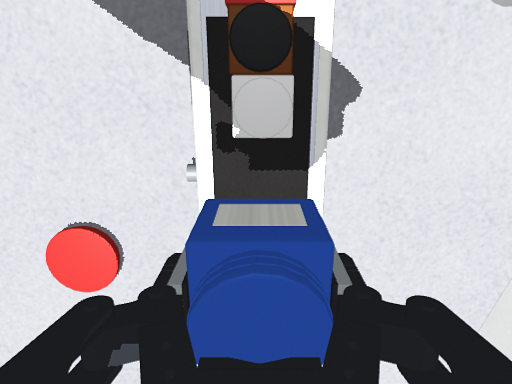

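{"name": "send_rows", "arguments": {"moves": [[0,0.001,0.03,0],[0,0,0.04,0],[0,0,0.04,0],[0,0,0.04,0],[0,0,0.02,0],[0,0,0.01,0],[0,0,0.004,0],[0,0,0,0],[0,0,0,0]]}}

```text
clock: 29.15
eef_pos: [0.5814, -0.1874, 0.0654]
tool_rot: [0.585, 0.811, 0.001, 0.002]
ft_force: [-0.2, -0.2, -2.3]
grip_width: 0.0514
```

{"name": "send_rows", "arguments": {"moves": [[0,0,0.002,0],[0,0,0,0],[0,0,0,0]]}}

```text
clock: 29.45
eef_pos: [0.5803, -0.1876, 0.0621]
tool_rot: [0.585, 0.811, 0.0, 0.0]
ft_force: [-0.1, -0.3, -2.9]
grip_width: 0.0517
```

```bash
python3 -c "
from h import *
st()"
```

```text
29.45 deck xyz [-0.0001 -0.0445  0.0121] yawx 108.33 F [-0.1 -0.3 -2.9] 0.05171375990385837
```

{"name": "send_rows", "arguments": {"moves": [[0,0,0.002,0],[0,0,0.0005,0],[0.002,0,0,0],[0.002,0,0,0],[0.002,0,0,0],[0.002,0,0,0],[0.001,0,0,0],[0,0,0,0],[0,0,0,0]]}}

```text
clock: 30.35
eef_pos: [0.5776, -0.1793, 0.0594]
tool_rot: [0.585, 0.811, -0.0, 0.001]
ft_force: [1.7, -3.8, 0.2]
grip_width: 0.0512
```

{"name": "send_rows", "arguments": {"moves": [[0.001,0,0,0],[0,0,0,0],[0.001,0,0,0],[0,0,0,0]]}}

```text
clock: 30.75
eef_pos: [0.5776, -0.1794, 0.0595]
tool_rot: [0.586, 0.81, -0.001, 0.002]
ft_force: [3.1, -9.3, -1.1]
grip_width: 0.0513
```

```bash
python3 -c "
from h import *
st();p,d,o=grab('wrist','w12')"
```

```text
30.75 deck xyz [-0.     -0.0359  0.0095] yawx 108.27 F [ 3.1 -9.3 -1.1] 0.05132754235283444
```

View pics/w12.png

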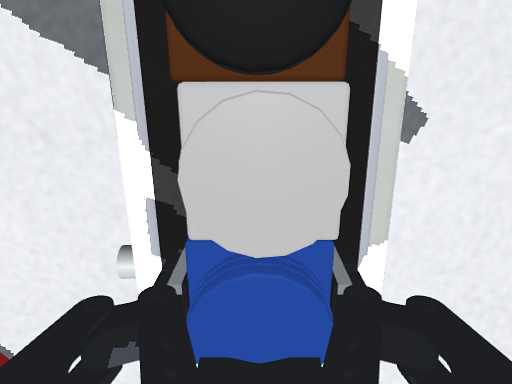

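Blue is tight, with 9.8 N pushing and no motion. I'll release, lift and go to the wedge.

{"name": "send_rows", "arguments": {"moves": [[0,0,0,0],[0,0,0,0],[0,0,0,0],[0,0,0,0],[0,0,-0.01,0],[0,0,-0.03,0],[0,0,-0.045,0],[0,0,-0.045,0],[0,0,-0.045,0],[0,0,-0.045,0],[0,0,0,0]], "claw": 1}}

```text
clock: 31.9
eef_pos: [0.5795, -0.1777, 0.2883]
tool_rot: [0.585, 0.811, 0.003, 0.007]
ft_force: [1.1, 0.1, 0.2]
grip_width: 0.085
```

{"name": "send_rows", "arguments": {"moves": [[0.03,0.013,0,0],[0.042,0.019,0,0],[0.042,0.019,0,0],[0.042,0.019,0,0],[0.042,0.019,0,0],[0.042,0.019,0,0],[0.042,0.019,0,0],[0.042,0.019,0,0],[0,0,0,-1],[0,0,0.01,-1],[0,0,0.02,-1],[0,0,0.02,-1],[0,0,0.02,-1],[0,0,0.02,-1],[0,0,0,-1],[0,0,0,-1],[0,0,0,-0.7],[0,0,0,0],[0,0,0,0]]}}

```text
clock: 33.8
eef_pos: [0.6132, 0.1766, 0.1893]
tool_rot: [0.19, 0.982, 0.0, 0.0]
ft_force: [0.5, 0.1, -0.0]
grip_width: 0.0858
```

```bash
python3 -c "
from meas import *
st();p,d,o=grab('wrist','w13');print(o['eef_pos'])"
```

```text
33.8 deck xyz [0.1457 0.2908 0.1393] yawx 158.1 F [ 0.5  0.1 -0. ] 0.0857586405028278
[0.61315152 0.17657951 0.18927664]
```

View pics/w13.png

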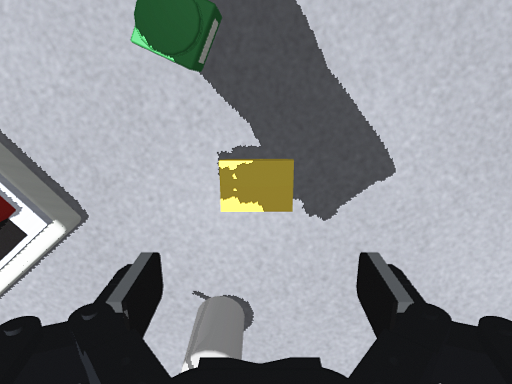

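```bash
python3 -c "
from meas import *
meas('w13',dict(wedge=(257,186)),half=50)
f=np.load('w13.npz');p=f['p'];hsv=cv2.cvtColor(p,cv2.COLOR_BGR2HSV)
m=cv2.inRange(hsv,(20,100,60),(35,255,255));r=cv2.minAreaRect(cv2.findNonZero(m));print(r)
K,T=camT('wrist',dict(eef_pos=f['e'],tool_rot=f['q']))
print(ray(cv2.boxPoints(r),.068,K,T).round(4)[:,:2])"
```

```text
wedge 3876 [614.5 173.4] [60.1 44.2] 68.3 lid ctr [0.6146 0.1737 0.0672] ztop 0.0705
((255.5, 185.0), (52.0, 75.0), 90.0)
[[0.5822 0.1534]
 [0.6047 0.2093]
 [0.6466 0.1939]
 [0.623  0.1352]]
```

The wedge at (257,186) has its centre at (0.6145,0.1735) and measures 60x44 mm, matching its size. Descend and grip across its 60 mm faces.

{"name": "send_rows", "arguments": {"moves": [[-0.002,-0.002,0.03,0],[0,0,0.04,0],[0,0,0.04,0],[0,0,0.03,0],[0,0,0.02,0],[0,0,0.008,0],[0,0,0,0],[0,0,0,0]]}}

```text
clock: 34.65
eef_pos: [0.6154, 0.1742, 0.0223]
tool_rot: [0.189, 0.982, 0.0, 0.001]
ft_force: [0.8, -0.1, 0.2]
grip_width: 0.0853
```

{"name": "send_rows", "arguments": {"moves": [[0,0,0,0],[0,0,0,0],[0,0,0,0],[0,0,0,0],[0,0,0,0],[0,0,0,0],[0,0,0,0]], "claw": -1}}

```text
clock: 35.35
eef_pos: [0.6158, 0.1742, 0.023]
tool_rot: [0.189, 0.982, 0.001, 0.002]
ft_force: [0.4, 0.1, 6.7]
grip_width: 0.0594
```

{"name": "send_rows", "arguments": {"moves": [[0,0,-0.01,0],[0,0,-0.03,0],[0,0,-0.045,1],[0,0,-0.045,1],[0,0,-0.045,1],[0,0,-0.045,1],[0,0,-0.02,1],[0,0,0,1],[0,0,0,1],[0,0,0,1],[0,0,0,0.7],[0,0,0,0],[0,0,0,0]]}}

```text
clock: 36.65
eef_pos: [0.6141, 0.1739, 0.261]
tool_rot: [0.585, 0.811, -0.0, -0.0]
ft_force: [0.6, -1.3, -1.1]
grip_width: 0.0595
```

```bash
python3 -c "
from h import *
st();p,d,o=grab('scene','s14');print(o['eef_pos'])
cv2.imwrite('pics/s14z.png',cv2.resize(p[130:280,100:300],None,fx=4,fy=4))
p,d,o=grab('top','t14')
K,T=camT('top');W=cloud(d,K,T);W[d==0]=0
m=(W[...,2]>.105)&(W[...,2]<.125)
for n,lo,hi in [('amber',.05,.09),('white',-.002,.035),('blue',-.056,-.018)]:
    a=np.radians(18.35);v=W[...,:2]-[.5664,-.1453];x=v@[np.cos(a),np.sin(a)];y=v@[-np.sin(a),np.cos(a)]
    k=m&(abs(x)<.04)&(y>lo)&(y<hi);print(n,k.sum(),x[k].mean(),y[k].min(),y[k].max(),y[k].mean())
"
```

```text
36.65 deck xyz [0.1457 0.2879 0.211 ] yawx 108.42 F [ 0.6 -1.3 -1.1] 0.05950074096910036
[0.61408408 0.17387404 0.26103987]
amber 167 0.0002501747478694419 0.050189109518147194 0.08998553245841452 0.06951595012484134
white 155 0.0018313137527270248 -0.0017905942748988515 0.03488132026748988 0.016943851694890173
blue 159 0.0005272713735969036 -0.055891461788099915 -0.018174981598189605 -0.03630560137820521
```

View pics/s14z.png

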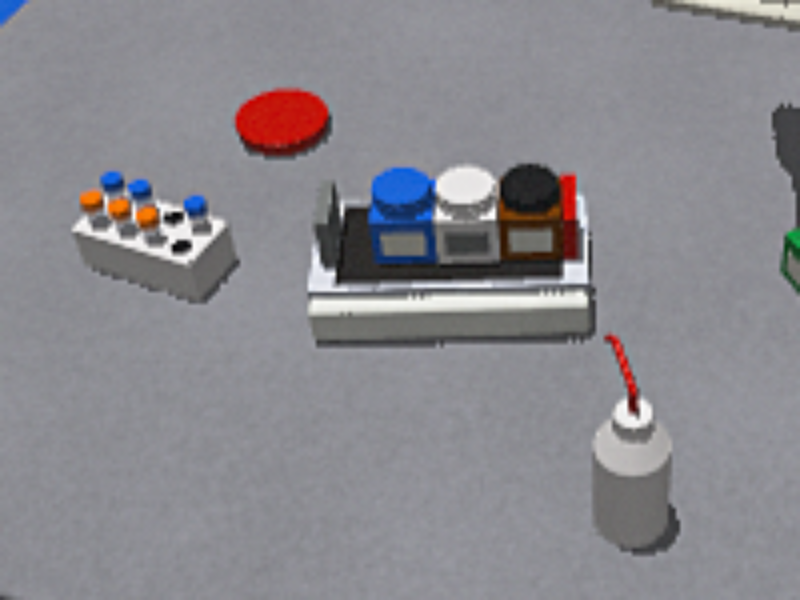

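The row is snug: lids at y ≈ +69, +17 and −36 mm, x within 2 mm. Carrying the wedge over.

{"name": "send_rows", "arguments": {"moves": [[-0.027,-0.01,0,0],[-0.04,-0.016,0,0],[-0.04,-0.016,0,0],[-0.04,-0.016,0,0],[-0.04,-0.016,0,0],[-0.04,-0.016,0,0],[-0.04,-0.016,0,0],[-0.04,-0.016,0,0],[-0.04,-0.016,0,0],[-0.02,-0.008,0,0],[0,0,0,0],[0,0,0,0],[0,0,0,0]]}}

```text
clock: 38.05
eef_pos: [0.5913, -0.2193, 0.2611]
tool_rot: [0.585, 0.811, 0.0, -0.0]
ft_force: [-1.0, 0.7, -0.6]
grip_width: 0.0592
```

```bash
python3 -c "
from h import *
st()"
```

```text
38.05 deck xyz [ 0.0004 -0.0781  0.2111] yawx 108.42 F [-1.   0.7 -0.6] 0.05922841233919578
```

{"name": "send_rows", "arguments": {"moves": [[0,0,0.03,0],[0,0,0.04,0],[0,0,0.03,0],[0,0,0.015,0],[0,0,0.005,0],[0,0,0,0],[0,0,0,0],[0,0,0,0]]}}

```text
clock: 38.85
eef_pos: [0.5924, -0.2204, 0.1429]
tool_rot: [0.585, 0.811, 0.0, 0.002]
ft_force: [-0.6, 0.6, -1.1]
grip_width: 0.0595
```

```bash
python3 -c "
from h import *
st();p,d,o=grab('scene','s15');cv2.imwrite('pics/s15z.png',cv2.resize(p[130:280,100:300],None,fx=4,fy=4));grab('wrist','w15')"
```

```text
38.85 deck xyz [ 0.001  -0.0795  0.0929] yawx 108.37 F [-0.6  0.6 -1.1] 0.059473765478728687
```

View pics/s15z.png

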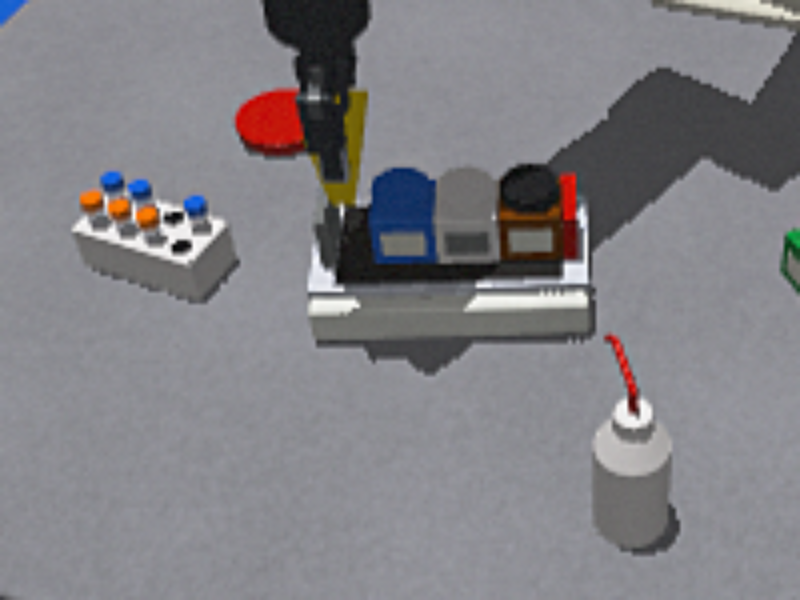

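View pics/w15.png

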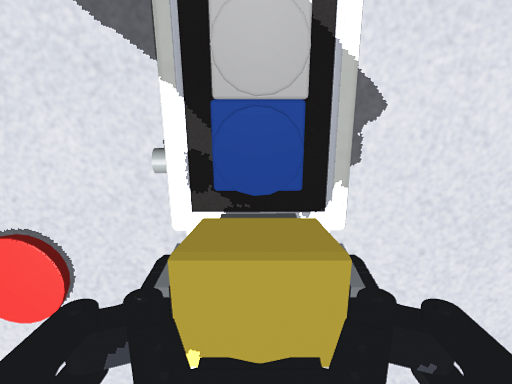

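{"name": "send_rows", "arguments": {"moves": [[0,0,0.01,0],[0,0,0.01,0],[0,0,0.01,0],[0,0,0.01,0],[0,0,0.005,0],[0,0,0,0],[0,0,0,0]]}}

```text
clock: 39.65
eef_pos: [0.5913, -0.2204, 0.096]
tool_rot: [0.585, 0.811, -0.0, -0.0]
ft_force: [0.9, -0.2, -0.3]
grip_width: 0.0593
```

```bash
python3 -c "
from h import *
st()"
```

```text
39.65 deck xyz [-0.     -0.0791  0.046 ] yawx 108.33 F [ 0.9 -0.2 -0.3] 0.05930549960714168
```

Foot is at about 23 mm above the deck. Now press in small steps.

{"name": "send_rows", "arguments": {"moves": [[0,0,0.002,0],[0,0,0.002,0],[0,0,0.002,0],[0,0,0.001,0],[0,0,0,0],[0,0,0,0]]}}

```text
clock: 40.25
eef_pos: [0.5912, -0.2204, 0.089]
tool_rot: [0.585, 0.811, -0.0, -0.0]
ft_force: [-0.0, 0.2, -1.9]
grip_width: 0.0598
```

{"name": "send_rows", "arguments": {"moves": [[0,0,0.001,0],[0,0,0,0],[0,0,0.001,0],[0,0,0,0]]}}

```text
clock: 40.65
eef_pos: [0.5915, -0.2202, 0.0879]
tool_rot: [0.585, 0.811, 0.0, 0.0]
ft_force: [-1.0, 1.2, 4.7]
grip_width: 0.0591
```

```bash
python3 -c "
from h import *
st()"
```

```text
40.65 deck xyz [ 0.0003 -0.079   0.0379] yawx 108.35 F [-1.   1.2  4.7] 0.05910784686438127
```

{"name": "send_rows", "arguments": {"moves": [[0.0005,0,0.001,0],[0,0,0,0],[0.0005,0,0.001,0],[0,0,0,0],[0,0,0,0]]}}

```text
clock: 41.15
eef_pos: [0.5917, -0.2201, 0.0873]
tool_rot: [0.586, 0.811, 0.0, 0.002]
ft_force: [-3.5, 0.4, 9.9]
grip_width: 0.0594
```

{"name": "send_rows", "arguments": {"moves": [[0,0,0.001,0],[0,0,0,0],[0,0,0,0]]}}

```text
clock: 41.45
eef_pos: [0.5918, -0.2201, 0.087]
tool_rot: [0.585, 0.811, 0.0, 0.002]
ft_force: [-3.4, 0.9, 12.9]
grip_width: 0.0598
```

```bash
python3 -c "
from h import *
st()"
```

```text
41.45 deck xyz [ 0.0006 -0.0789  0.037 ] yawx 108.32 F [-3.4  0.9 12.9] 0.05977544862215906
```

{"name": "send_rows", "arguments": {"moves": [[0,0,0.002,0],[0,0,0,0],[0,0,0.001,0],[0,0,0,0],[0,0,0,0]]}}

```text
clock: 41.95
eef_pos: [0.5921, -0.2199, 0.0863]
tool_rot: [0.585, 0.811, 0.001, 0.003]
ft_force: [-6.8, 1.9, 22.4]
grip_width: 0.0597
```

{"name": "send_rows", "arguments": {"moves": [[0,0,0.002,0],[0,0,0,0],[0,0,0,0]]}}

```text
clock: 42.25
eef_pos: [0.5922, -0.2199, 0.0859]
tool_rot: [0.585, 0.811, 0.001, 0.003]
ft_force: [-10.6, 4.0, 29.3]
grip_width: 0.0595
```

```bash
python3 -c "
from h import *
st();p,d,o=grab('scene','s16');cv2.imwrite('pics/s16z.png',cv2.resize(p[130:280,100:300],None,fx=4,fy=4));grab('wrist','w16')"
```

```text
42.25 deck xyz [ 0.001  -0.0789  0.0359] yawx 108.33 F [-10.6   4.   29.3] 0.05947911921137304
```

View pics/s16z.png

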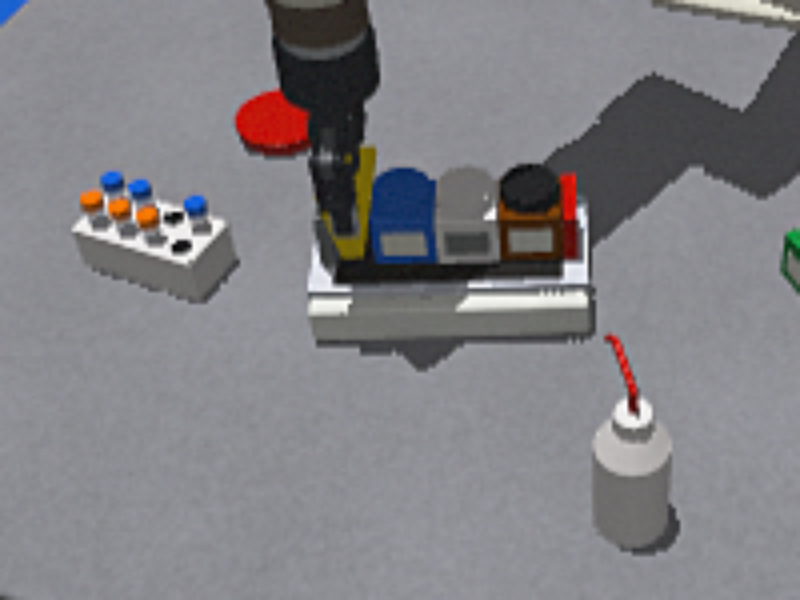

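View pics/w16.png

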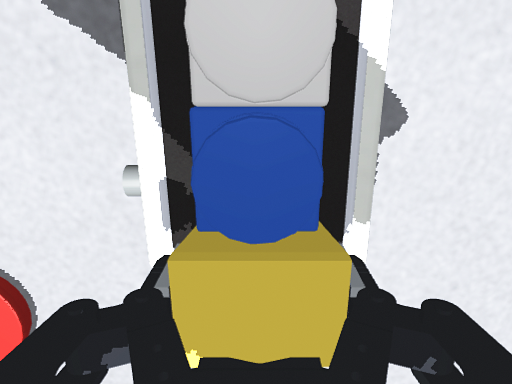

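The wedge is seated with its foot about 13 mm up, at 29 N. Releasing and retreating straight up.

{"name": "send_rows", "arguments": {"moves": [[0,0,0,0],[0,0,0,0],[0,0,0,0],[0,0,0,0],[0,0,0,0],[0,0,-0.005,0],[0,0,-0.02,0],[0,0,-0.03,0],[0,0,-0.04,0],[0,0,-0.04,0],[0,0,-0.04,0],[0,0,0,0],[0,0,0,0],[0,0,0,0]], "claw": 1}}

```text
clock: 43.75
eef_pos: [0.5903, -0.2192, 0.2527]
tool_rot: [0.585, 0.811, -0.0, -0.001]
ft_force: [-0.8, 0.3, -0.4]
grip_width: 0.0854
```

```bash
python3 -c "
from h import *
st();p,d,o=grab('scene','s17');cv2.imwrite('pics/s17z.png',cv2.resize(p[130:280,100:300],None,fx=4,fy=4));grab('wrist','w17')"
```

```text
43.75 deck xyz [-0.0006 -0.0777  0.2027] yawx 108.33 F [-0.8  0.3 -0.4] 0.08542337815497124
```

View pics/s17z.png

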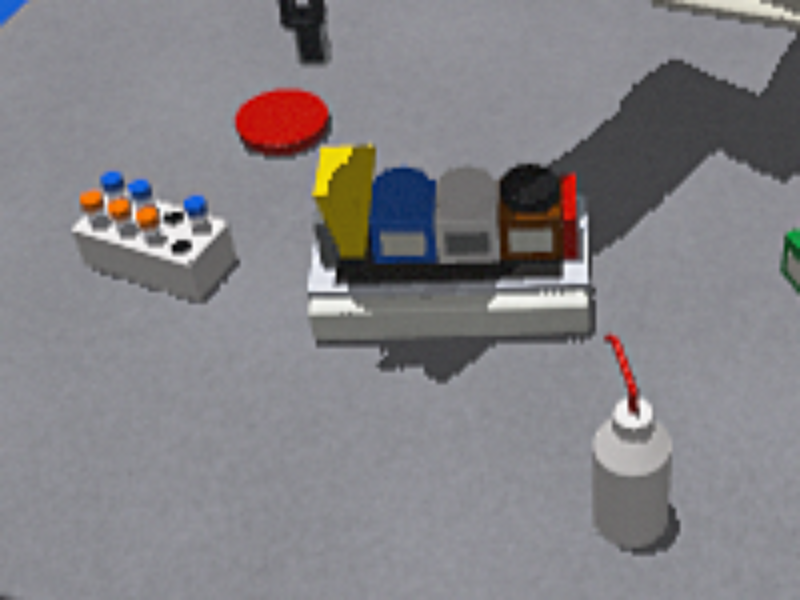

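View pics/w17.png

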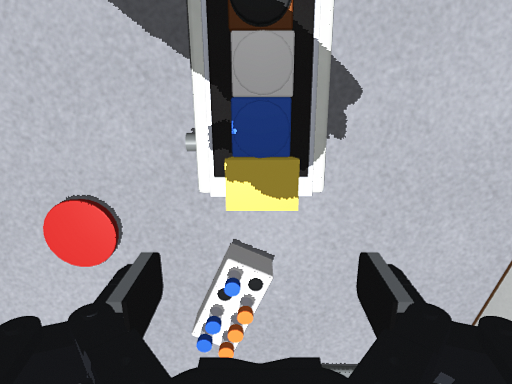

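The wedge stands square at (262,184) and the jars are in line. One numeric check before handing in.

```bash
python3 -c "
from h import *
f=np.load('w17.npz');d=f['d'];K,T=camT('wrist',dict(eef_pos=f['e'],tool_rot=f['q']));W=cloud(d,K,T);W[d==0]=0
a=np.radians(18.35);v=W[...,:2]-[.5664,-.1453];x=v@[np.cos(a),np.sin(a)];y=v@[-np.sin(a),np.cos(a)];z=W[...,2]-.05
k=(z>.074)&(z<.09)&(abs(x)<.05)&(y<-.05)&(y>-.11);r=cv2.minAreaRect(np.c_[x[k],y[k]].astype(np.float32)*1000);print('wedge',r,np.median(z[k]))
for n,lo,hi in [('white',-.002,.035),('blue',-.055,-.017)]:
    k=(z>.058)&(z<.072)&(abs(x)<.04)&(y>lo)&(y<hi);print(n,k.sum(),x[k].mean(),y[k].mean(),np.median(z[k]), z[k&(x<0)].mean()-z[k&(x>0)].mean())
p,d,o=grab('top','t17')
K,T=camT('top');W=cloud(d,K,T);W[d==0]=0
for n,(u,v) in dict(green=(214,215),dish=(376,236),rack=(381,176)).items():
    w=W[v-16:v+17,u-16:u+17].reshape(-1,3); m=w[:,2]>(0.01 if n=='dish' else .06 if n=='rack' else .03)
    r=cv2.minAreaRect((w[m][:,:2]*1000).astype(np.float32)); print(n,np.round(r[0]),np.round(r[1]),round(r[2]))
order.job_done();st()"
```

```text
wedge ((1.2712688446044922, -78.60331726074219), (60.12582778930664, 44.11114501953125), 0.18878073990345) 0.08303941169744232
white 2734 0.0017559667210254215 0.016656770516796645 0.06548007392239548 -8.433469273962102e-05
blue 2366 0.0005569616098180307 -0.035371553050425955 0.06589512062109894 -1.6858857938839567e-06
green [476. 161.] [54. 51.] 45
dish [ 402. -296.] [ 84. 260.] 6
rack [ 546. -316.] [ 68. 313.] 26
the job is handed in; nothing more can be done
the job is handed in; nothing more can be done
```

The job is handed in. The amber, white and blue jars stand in a snug row against the red stop, and the yellow wedge is pressed in and released. It took about 44 s of the 128 s allowed, and handing in gave no verdict.

Each jar was gripped, set on the deck and pushed along it. The last readings were about 5 N against the stop for amber and about 10 N for white and blue, with almost no further movement. The wedge went in at about 29 N, and the gripper then backed straight up, clear of everything.

**Last checks, in the deck frame:**

| Part | x (mm) | y (mm) | Ideal y (mm) | Other |
|---|---|---|---|---|
| Amber (top view, before the wedge) | 0.3 | 69.5 | 68 | its lid was out of the last close-up; scene picture shows it upright at the stop |
| White | 1.8 | 16.7 | 16 | level to under 0.1 mm |
| Blue | 0.6 | -35.4 | -36 | level |
| Wedge | 1.3 | -78.6 | -78 | turned 0.2°, top 83 mm above the deck |

- **Wedge height:** the top reading puts the foot 13 to 15 mm up, allowing for the camera reading about 2 mm high; about 13 mm was expected.
- **Green jar:** its measured centre did not change.
- **Dish and rack:** the final top-view measurement failed because the arm got into the measured area. In the scene pictures they look unmoved, and nothing went near them.
- **Wash bottle:** I did not measure it again, but it looks unmoved in the scene pictures.

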